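# Roll a component reel into its roller stand and set the brake

## Robot

A 6-joint arm with a two-finger parallel gripper is mounted at the origin on a cart in front of the work surface, level with it; the furniture and walls round the work are solid. World frame = base frame: x ahead of the robot, y to its left, z up, the work surface at z = 0. Lengths are in m, angles in degrees, forces in N, time in s.
With the tool pointing down it reaches from about 0.3 to 1 m from the base axis. Payload 5.1 kg.
Tool frame: the origin (TCP) lies at the very end of the fingers, on their centre line; the grasp point (between the pads) lies 19 mm behind it; x points along the fingers, z is the direction in which the jaws open and shut, and the axes are right-handed (so a half turn about x gives the same grasp; the last joint's range is limited). The gripper opens to 95 mm and grips with 3 to 60 N. Pads are 20 mm wide; open, the fingers measure 119 mm over their backs; the gripper's body (75 mm by 180 mm) begins 59 mm behind the grasp point.
Start: joints at [-81.681, 7.093, 94.555, -0, 78.352, -4.733], TCP at [0.147, -0.633, 0.215] pointing down, gripper open.
Joint ranges: [-149.61, 149.61], [-58.7, 133.49], [1.44, 155.28], [-77.14, 257.14], [18.33, 153.61], [-166.67, 166.67]. Speed limits (degrees/s): [147.25, 147.25, 180, 180, 180, 180].

## Interface

Orientations are given as [roll, pitch, yaw] about the fixed x, y, z axes, in that order (R = Rz(yaw) Ry(pitch) Rx(roll)).
In Python, from rig import telemetry, capture, get_calibration, finish_job gives the robot as it stands.
- The arm moves only by the tool jog_arm, never from a script. Its argument "commands" is a list of rows, each a list of 3 entries, a list of its own where there are three numbers: the closure, from 0 (fully open) to 1 (shut), then the shift along the tool's x, y, z in m, then the turn, a rotation vector about the tool's x, y, z in degrees. In form: [[hand, [tx, ty, tz], [rx, ry, rz]], ...]. A call has 1 to 8 rows; each row shifts and turns the pose as measured when the row begins, along the tool's axes as they then stand; what a row does not reach is not made up. A row lasts 1/8 s, in which the tool goes at most 62.5 mm and 10.7 degrees, less where a joint would pass 70% of its speed; a pose out of reach is approached as far as the arm can. A call is refused whole if a number of a shift passes 0.0625 or a number of a turn 10.7, either way. A call with a gripper value outside its range is refused whole. The fingers move at their own pace and stop on an object; "squeeze" is the grip in N (left out, the last holds). Time passes only in rows, so rows that do not move let the fingers close. It gives the time, the measured TCP pose, the force and the opening at its end, in the units of the state.
- telemetry.state(): the state, without advancing time (a new reading comes with each control period).
- capture(name): name is "scene" or "top" or "wrist"; returns (picture, depth): 400x640x3 uint8, red, green, blue; 400x640 float32, m along the optical axis (not along the pixel's ray), 0 where there is no reading.
- get_calibration(name): a dict with "vfov" (degrees; the focal length in pixels is half the picture's height over the tangent of half this angle, whatever the lens; pixels are square), "cx", "cy" (the principal point, pixels), "dist" ([k1, k2, p1, p2, k3] as OpenCV has them; the pictures are not rectified), "R" (3x3) and "t" (3): a world point X has camera coordinates R X + t; the wrist camera has in their place "hand_eye" (4x4, takes a point from camera to tool coordinates, whose origin is the TCP and whose axes are the tool frame's). Camera axes: x right, y down, z forward; pixel columns grow to the right and rows downward; lengths in m; the calibration is good to about 2 mm. A picture is of the moment at which its call begins: read the wrist's pose just before it. get_calibration takes no time and is no camera call.
- finish_job(): hands the job in, once; it reports no verdict.
The state is a dict: "t": time; "joint_pos": joint angles; "joint_vel": joint speeds; "tau": joint torques, N m; "ee_pos": TCP position; "tool_rot": TCP orientation; "wrist_force": force on the tool from outside, world axes, zero at the start; "wrist_torque": the same for the moment, N m; "gripper_width": finger opening in m.
Only numpy, scipy, OpenCV 4.12 (cv2) and the standard library are available. Lean on these libraries where they do the work, as an engineer would, in place of code of your own. Each camera call takes 0.05 s, during which the arm holds its last target.

## Task

Load the white LED reel into the grey roller stand: roll it along the table on its rims, up the stand's ramp and over the lip until it settles between the two rollers. Drive it by its black cover band, not by its thin white flanges, push on it with no more than 18 N, and neither lift it nor let it fall over. Then swing the raised brake arm down until its shoe rests on the reel, and leave the multimeter, heat sink, black tape and LED driver where they are.

Things in the scene. Friction and masses are not known exactly. Their poses are not given: they have to be found in the camera images.
- reel_centre (a point): Centre of the component reel, 50 mm wide, 0.4 to 0.7 kg, standing on the rims of its two white flanges (128 mm diameter, 3 mm thick) before the ramp, facing it within 3 degrees and 5 mm. Own y = axle. Between the flanges (44 mm clear) a black cover band of 114 mm diameter is snapped on 4 mm off centre: it lies 3 to 11 mm below the flange rims, unevenly. No pose while fingers touch it.
- nest (a point): Where the reel's centre is when seated, 69.75 mm above the table, in the middle of the fixed grey stand. Own x = rolling direction into the stand, z up. Two free-turning rollers of 12 mm diameter lie across at x = -30 and +30 mm, axes 6.5 mm high (they give no grip to drive on). Slippery bright guide cheeks 66 mm apart, 30 mm high, x = -58 to 69 mm, flare to 84 mm at x = -103.
- ramp_foot (a point): Foot of the ramp, on the table and the stand's centre line, 86 mm before the nest. The ramp rises at 16.4 degrees for 47 mm along x, ending in a level lip 14 mm high, 36 to 42 mm before the nest: let go on the ramp, or pressed with less than about 6 N, the reel slips and runs back. On the flat it stays where it is left. Driven from the top it moves about half as far as the fingertips.
- brake_hinge (a point): Hinge axis of the brake arm on its upright double post, 93 mm beyond the nest on the stand's centre line, 108 mm above the table; the axis is level, across the rolling direction. The post is 20 mm thick along x, 20 mm wide and 118 mm high.
- brake_tip (a point): Centre of the red finger bar (13 mm diameter, 22 mm wide, level, across the rolling direction) at the free end of the brake arm, 72 mm from the hinge axis. The arm is a bar 12 mm wide and 5 mm thick; its rubber shoe (56 mm across), 56 mm from the hinge, comes down on both flanges.
- brake (a joint): Angle of the brake arm: at 0 it is fully raised and points 16 degrees past upright, away from the reel; it grows as the tip swings over the post toward the nest and down (at 0.28 it is upright). The hinge is stiff (under 1 N at the tip) and stays where it is left. The shoe meets the rim of a seated reel at about 1.45.
- multimeter: Dark multimeter lying on the table, 145 x 70 x 43 mm, beside the reel's path on the far side from the robot; leave it. Origin at the centre of its underside.
- heat_sink: Finned aluminium heat sink, 50 x 60 x 28 mm, beyond the stand; leave it. Origin at the centre of its underside.
- tape_black: Roll of black tape lying flat, 64 mm wide and 19 mm high, between robot and stand; leave it. Origin at the centre of its underside.
- led_driver_1: White LED driver box, 40 x 196 x 28 mm with its leads, between robot and the reel's path; leave it. Origin at the centre of its underside.
There are look-alikes about, which are no part of the job. What is shaped like the part that bears reel_centre but yellow is not meant.

How it is judged (in metres and radians):
On the way, in this order (a step that is already met when the one before it is completed fails the run):
1. the reel has come to the ramp by rolling: turned on its rim by over 97 degrees since the start, its axle level, before it reaches the rollers (angle between reel_centre's own z axis and vertical above 1.7 rad and x of reel_centre in the frame of nest below -0.018 m and angle between reel_centre's own y axis and vertical between 1.4 and 1.74 rad), for 0.05 s.
2. the reel has settled between the rollers, upright, within 5 mm along the stand (x of reel_centre in the frame of nest between -0.005 and 0.005 m and z of reel_centre in the frame of nest below 0.003 m and angle between reel_centre's own y axis and vertical between 1.4 and 1.74 rad), for 0.3 s.
3. with the reel seated, the brake arm has been swung down (value of joint brake above 1.4 rad), for 0.2 s.
At the end, for the whole second after the job is handed in: The reel sits upright between the two rollers, its centre within 5 mm of the nest along the stand, at rest and with its axle level within 10 degrees, and the brake arm is down with its shoe resting on the rim (all of step 2 and value of joint brake between 1.4 and 1.5 rad and contact force between brake and reel above 0.05 N and linear speed of reel below 0.02 m/s); the robot touches nothing.
It fails at once if the fingers press on the reel with over 18 N (contact force between the fingers and reel above 18 N).
It fails at once if the fingers press on a white flange with over 6 N (contact force between the fingers and reel_c0 above 6 N or contact force between the fingers and reel_c1 above 6 N).
It fails at once if the reel is lifted off the table or the stand (height (world z) of reel_centre above 0.09 m or (x of reel_centre in the frame of nest below -0.125 m and height (world z) of reel_centre above 0.074 m)).
It fails at once if the reel leans over by more than 20 degrees (angle between reel_centre's own y axis and vertical below 1.22 rad or angle between reel_centre's own y axis and vertical above 1.92 rad).
It fails at once if the multimeter, heat sink, tape or LED driver is moved by more than 15 mm (distance of any of multimeter, heat_sink, tape_black, led_driver_1 from where it was at the start of the episode above 0.015 m).
It also fails if it takes over 72 s, if anything falls off the work surface, if the arm or the gripper's body presses on something with over 40 N, if the wrist force passes 120 N, or if a joint passes its speed limit or range.

## Working session

There is one attempt and no reset: what is moved stays moved. The work goes in short steps, Python scripts to look and compute and a tool call to move; the robot and the scene stay as the last step left them, time stands still between calls to the robot, and variables do not carry over. Pictures are saved under pics/ and viewed, and the job is handed in when it is done.

Besides the shell and the picture viewer there is one more tool, called after ">>>" by a JSON object that holds its "method" and its "body", one argument or row to a line. jog_arm: Moves the arm, as the interface text tells. Its arguments: {"type":"object","properties":{"commands":{"type":"array"},"squeeze":{"type":"number"}},"required":["commands"]}

```bash
ls; mkdir -p pics; python3 - <<'E'
from rig import telemetry, capture, get_calibration
import cv2,numpy as np,json
print(telemetry.state())
for n in("scene","top"):
    p,d=capture(n); cv2.imwrite(f"pics/{n}0.png",p[:,:,::-1]); np.savez(f"pics/{n}0.npz",p=p,d=d)
    print(n,get_calibration(n))
print(get_calibration("wrist"))
E
```

```text
pics
{'t': 0.0, 'joint_pos': array([-8.16798427e+01,  7.13389480e+00,  9.46350234e+01, -1.41868053e-03,
        7.83523788e+01, -4.73551517e+00]), 'joint_vel': array([ 0.01024923,  0.09401889,  0.02970112, -0.04742025, -0.02273096,
       -0.01050901]), 'tau': array([ 2.50149415e-04, -4.17603493e+01, -3.59930384e+01,  7.75046856e-02,
        4.90829058e-02, -1.68233528e-04]), 'ee_pos': array([ 0.14667103, -0.63256157,  0.21337285]), 'tool_rot': array([175.92049619,  89.878695  ,  98.97645657]), 'wrist_force': array([-0.02403977,  0.50274241, -0.71772093]), 'wrist_torque': array([-0.02522896,  0.01364384, -0.05602008]), 'gripper_width': 0.09504636012383283}
scene {'vfov': 53.90884723444489, 'cx': 322.20928975620075, 'cy': 201.87432307844202, 'dist': array([-0.0653634,  0.       ,  0.       ,  0.       ,  0.       ]), 'R': array([[ 0.88841799, -0.45837892, -0.02454051],
       [-0.23108449, -0.40040902, -0.88672013],
       [ 0.39662757,  0.79344905, -0.46165483]]), 't': array([-0.60159405,  0.08883363,  1.06336588])}
top {'vfov': 49.373164180117705, 'cx': 317.56456086304047, 'cy': 204.69828565673998, 'dist': array([-0.05869417,  0.        ,  0.        ,  0.        ,  0.        ]), 'R': array([[ 0.01996635, -0.99978674,  0.00527398],
       [-0.98684429, -0.02055381, -0.16036174],
       [ 0.16043594, -0.00200276, -0.98704422]]), 't': array([-0.37244601,  0.50090734,  1.02494324])}
{'vfov': 63.36633743928203, 'cx': 317.94517716381944, 'cy': 199.2522799883681, 'dist': array([-0.04733267,  0.        ,  0.        ,  0.        ,  0.        ]), 'hand_eye': array([[-3.20196471e-04, -2.48020409e-01,  9.68754754e-01,
        -1.70053472e-01],
       [ 9.83253781e-04, -9.68754414e-01, -2.48019997e-01,
         6.90624381e-02],
       [ 9.99999465e-01,  8.73116648e-04,  5.54058750e-04,
         4.81632513e-04],
       [ 0.00000000e+00,  0.00000000e+00,  0.00000000e+00,
         1.00000000e+00]])}
```

View pics/scene0.png

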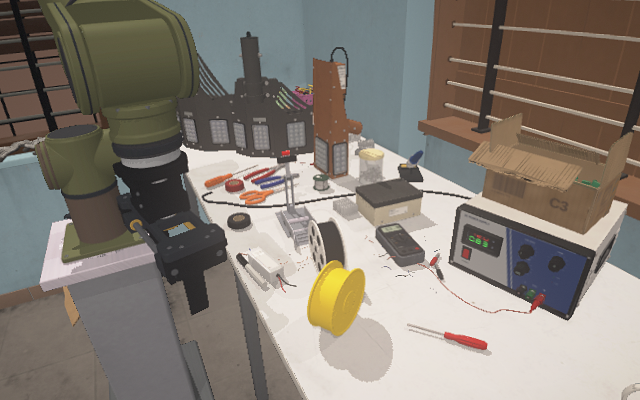

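View pics/top0.png

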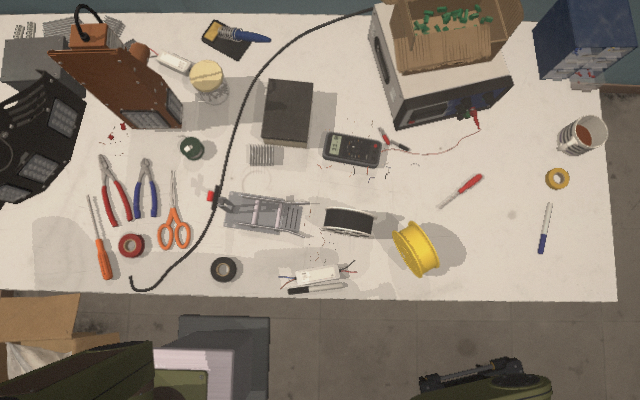

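```bash
cat > h.py <<'E'
import numpy as np,cv2
from rig import get_calibration
def cam(n,st=None):
    c=get_calibration(n); f=200/np.tan(np.radians(c["vfov"]/2))
    K=np.array([[f,0,c["cx"]],[0,f,c["cy"]],[0,0,1]])
    if n=="wrist":
        from scipy.spatial.transform import Rotation as Ro
        T=np.eye(4);T[:3,:3]=Ro.from_euler("xyz",st["tool_rot"],degrees=True).as_matrix();T[:3,3]=st["ee_pos"]
        M=np.linalg.inv(T@c["hand_eye"]);R,t=M[:3,:3],M[:3,3]
    else: R,t=np.array(c["R"]),np.array(c["t"])
    return K,np.array(c["dist"]),R,t
def rays(C,px):
    K,D,R,t=C
    u=cv2.undistortPoints(np.array(px,float).reshape(-1,1,2),K,D)[:,0]
    d=np.c_[u,np.ones(len(u))]
    return -R.T@t, d@R   # origin, dirs (depth-scaled)
def plane(C,px,z):
    o,d=rays(C,px); s=(z-o[2])/d[:,2]; return o+d*s[:,None]
def depthpts(C,px,dep):
    o,d=rays(C,px); return o+d*np.array(dep)[:,None]
def proj(C,X):
    K,D,R,t=C
    return cv2.projectPoints(np.array(X,float).reshape(-1,3),cv2.Rodrigues(R)[0],t,K,D)[0][:,0]
def cloud(C,dep):
    v,u=np.nonzero(dep>0); P=depthpts(C,np.c_[u,v],dep[v,u]); out=np.full(dep.shape+(3,),np.nan); out[v,u]=P; return out
def tri(C1,p1,C2,p2):
    o1,d1=rays(C1,[p1]);o2,d2=rays(C2,[p2]);A=np.c_[d1[0],-d2[0]];s=np.linalg.lstsq(A,o2-o1,rcond=None)[0]
    a=o1+d1[0]*s[0];b=o2+d2[0]*s[1];return (a+b)/2,np.linalg.norm(a-b)
E
python3 - <<'E'
from h import *
for n,(a,b,c,d) in {"top":(160,140,400,290),"scene":(220,130,420,340)}.items():
    z=np.load(f"pics/{n}0.npz");C=cam(n)
    cv2.imwrite(f"pics/{n}0c.png",cv2.resize(z["p"][b:d,a:c,::-1],None,fx=3 if n=="top" else 2.8,fy=3 if n=="top" else 2.8,interpolation=cv2.INTER_CUBIC))
    P=cloud(C,z["d"]);print(n,(z["d"]>0).mean(),-C[2].T@C[3])
    for uv in [(348,213),(348,221),(265,212),(212,195),(420,250),(350,150),(222,270),(260,155),(315,273)] if n=="top" else [(325,250),(285,158),(340,300)]:
        print(uv,P[uv[1],uv[0]].round(3))
E
```

```text
top 0.99612890625 [ 0.33731621 -0.36001831  1.09395495]
(348, 213) [ 0.479 -0.431  0.117]
(348, 221) [ 0.46  -0.431  0.118]
(265, 212) [ 0.493 -0.229  0.003]
(212, 195) [ 0.502 -0.136  0.182]
(420, 250) [ 0.398 -0.594  0.117]
(350, 150) [ 0.65  -0.441  0.037]
(222, 270) [ 0.345 -0.127 -0.001]
(260, 155) [ 0.641 -0.211  0.007]
(315, 273) [ 0.343 -0.359  0.029]
scene 0.9959296875 [ 0.13323483 -1.08391489  0.55491514]
(325, 250) [ 0.438 -0.481  0.091]
(285, 158) [ 0.495 -0.141  0.17 ]
(340, 300) [ 0.39  -0.629  0.092]
```

View pics/top0c.png

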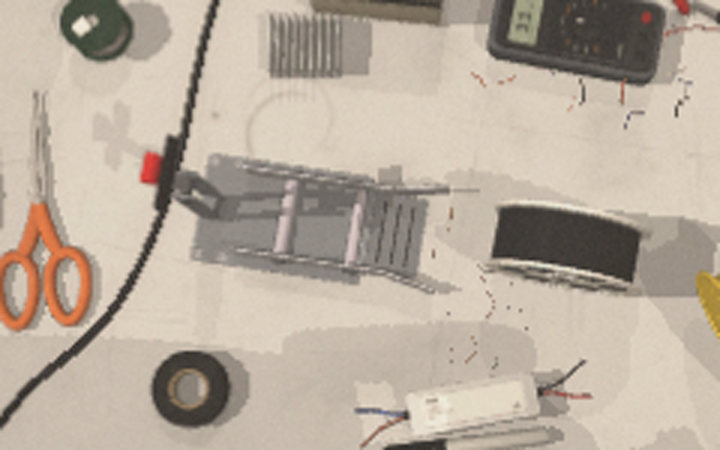

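View pics/scene0c.png

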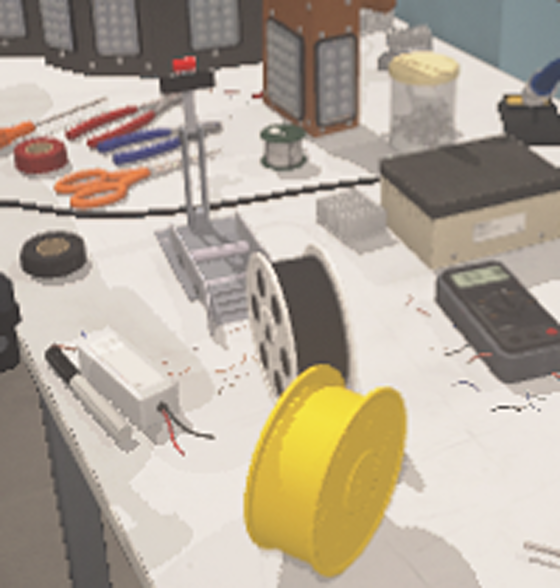

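```bash
python3 - <<'E'
from h import *
z=np.load("pics/top0.npz");C=cam("top");P=cloud(C,z["d"])
a,b,c,d=200,180,385,245
H=P[b:d,a:c,2]*1000
print(np.nanpercentile(P[230:245,200:240,2],[5,50,95]))
im=np.clip(H*2.0,0,255); im=np.nan_to_num(im).astype(np.uint8)
x=cv2.applyColorMap(im,cv2.COLORMAP_JET); x=cv2.resize(x,None,fx=4.3,fy=4.3,interpolation=cv2.INTER_NEAREST)
y=cv2.resize(z["p"][b:d,a:c,::-1],None,fx=4.3,fy=4.3,interpolation=cv2.INTER_CUBIC)
cv2.imwrite("pics/hm.png",np.vstack([y,x]))
# red tip
for n in("top","scene"):
    q=np.load(f"pics/{n}0.npz");p=q["p"].astype(int)
    m=(p[...,0]>150)&(p[...,1]<70)&(p[...,2]<70)
    k,l,s,ce=cv2.connectedComponentsWithStats(m.astype(np.uint8))
    for i in range(1,k):
        if s[i,4]>8: print(n,s[i],ce[i].round(1))
E
```

```text
[-3.19639484e-03  8.87557371e-05  5.60520196e-03]
top [383 135   6   9  21] [385.8 139. ]
top [469 178   5   4   9] [471.3 179.9]
top [114 182  16  38  73] [122.6 199.2]
top [102 187  13  39  80] [107.5 208.3]
top [208 192   5   9  33] [210.  195.9]
scene [282 152   8   3  22] [285.2 152.9]
scene [247 172  10   5  10] [251.5 173.7]
scene [463 249   6   9  31] [465.7 253.1]
scene [530 301   9  10  35] [534.1 304.6]
scene [476 342  11   7  22] [482.2 346.6]
```

View pics/hm.png

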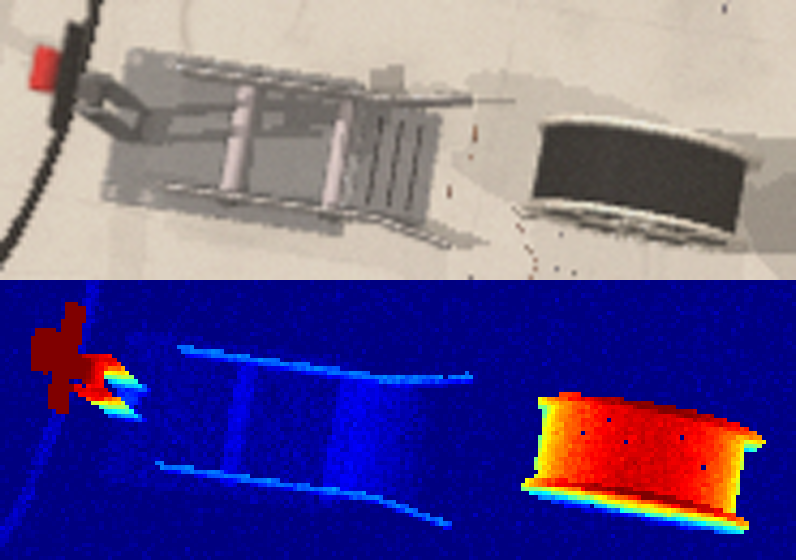

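```bash
python3 - <<'E'
from h import *
from scipy.optimize import least_squares
z=np.load("pics/top0.npz");C=cam("top");P=cloud(C,z["d"]);p=z["p"].astype(int)
# cheeks
v,u=np.mgrid[0:400,0:640]
box=(u>=238)&(u<=312)&(v>=193)&(v<=238)
m=box&(P[...,2]>0.02)&(P[...,2]<0.04)
pts=P[m];uv=np.c_[u[m],v[m]]
up=uv[:,1]<212
Q=plane(C,uv,0.030) # use z=0.03 plane
ends={}
L=[]
for s,n in((up,"far"),(~up,"near")):
    q=Q[s];st=q[:,1]>-0.285+0.0   # straight part guess
    vx,vy,x0,y0=cv2.fitLine(q[st][:,:2].astype(np.float32),cv2.DIST_HUBER,0,.01,.01).ravel()
    if vy<0: vx,vy=-vx,-vy
    print(n,"dir",vx,vy,np.degrees(np.arctan2(vy,vx)),"y range",q[:,1].min(),q[:,1].max(), "x ends",q[q[:,1].argmin()],q[q[:,1].argmax()])
    L.append((vx,vy,x0,y0))
d=np.mean([[l[0],l[1]] for l in L],0);d/=np.linalg.norm(d);nrm=np.array([-d[1],d[0]])
c=[np.array(l[2:])@nrm for l in L];print("sep",c[0]-c[1],"centre off",np.mean(c))
# tip
C2=cam("scene");print("tip tri",tri(C,(210,195.9),C2,(285.2,152.9)))
s=np.load("pics/scene0.npz")
for nn,q,(cu,cv) in(("top",z,(210,196)),("scene",s,(285,153))):
    PP=cloud(cam(nn),q["d"]);pp=q["p"].astype(int);mm=(pp[...,0]>150)&(pp[...,1]<70)&(pp[...,2]<70);mm[:, :cu-8]=0;mm[:,cu+8:]=0;mm[:cv-8]=0;mm[cv+8:]=0
    print(nn,np.nanmedian(PP[mm],0))
# rollers: pinkish bright
for name,ub in(("L",(244,262)),("R",(270,284))):
    mr=(u>=ub[0])&(u<ub[1])&(v>198)&(v<230)&(P[...,2]>0.004)&(P[...,2]<0.019)&(p[...,0]>p[...,1]+6)&(p[...,0]>150)
    q=plane(C,np.c_[u[mr],v[mr]],0.0115);print(name,mr.sum(),q.mean(0))
    cc=q[:,:2].mean(0);print(" along",cc@d,"across",cc@nrm)
print("d",d,"ang",np.degrees(np.arctan2(d[1],d[0])))
np.savez("pics/st.npz",d=d,n=nrm,off=np.mean(c))
tip=np.array([.502,-.136]);print("tip across",tri(C,(210,195.9),C2,(285.2,152.9))[0][:2]@nrm,"along",tri(C,(210,195.9),C2,(285.2,152.9))[0][:2]@d)
for e in (Q[up],Q[~up]): print("along range cheeks",(e[:,:2]@d).min(),(e[:,:2]@d).max())
E
```

```text
far dir 0.12783612 0.9917953 82.655426 y range -0.3408084548352201 -0.1711815849637374 x ends [ 0.51658846 -0.34080845  0.03      ] [ 0.53073318 -0.17118158  0.03      ]
near dir 0.12713936 0.9918849 82.69568 y range -0.3305115584546241 -0.16713884749406568 x ends [ 0.43190576 -0.33051156  0.03      ] [ 0.46050786 -0.16713885  0.03      ]
sep -0.068798184 centre off -0.51296467
tip tri (array([ 0.50021799, -0.13143693,  0.18025534]), np.float64(0.00023543439465674267))
top [ 0.49941562 -0.13248587  0.18382163]
scene [ 0.4978679  -0.1360637   0.18211747]
L 86 [ 0.49120326 -0.20435619  0.0115    ]
 along -0.14006627682740924 across -0.5132480429616446
R 83 [ 0.47999127 -0.26340867  0.0115    ]
 along -0.20006628918469394 across -0.5096560082371885
d [0.12748776 0.9918402 ] ang 82.67555
tip across -0.5128929009071247 along -0.0665927596926615
along range cheeks -0.2721688134303002 -0.10212278852504911
along range cheeks -0.27275194558056 -0.10706590784319567
```

```bash
python3 - <<'E'
from h import *
from scipy.optimize import least_squares
z=np.load("pics/top0.npz");C=cam("top");P=cloud(C,z["d"]);p=z["p"].astype(int)
S=np.load("pics/st.npz");d,n,off=S["d"],S["n"],S["off"]
v,u=np.mgrid[0:400,0:640]
m=(u>318)&(u<382)&(v>195)&(v<245)&(P[...,2]>0.03)
br=p.sum(-1)
k=m&(br<260); k=cv2.erode(k.astype(np.uint8),np.ones((3,3)))>0
q=P[k]
def f(x): # a=along centre, z centre, r, tilt: axis horizontal at angle
    ang=x[3]; ax=np.array([np.cos(ang),np.sin(ang)])
    al=q[:,:2]@ax
    return np.hypot(al-x[0],q[:,2]-x[1])-x[2]
th=np.arctan2(d[1],d[0])
r=least_squares(f,[-0.43,0.064,0.057,th],loss="soft_l1",f_scale=.002)
print("band",k.sum(),r.x,np.degrees(r.x[3]),np.abs(r.fun).mean())
for fixz in (1,):
    r=least_squares(lambda x:np.hypot(q[:,:2]@d-x[0],q[:,2]-0.064)-x[1],[-0.43,.057],loss="soft_l1",f_scale=.002);print("fixed",r.x)
# band edges and flanges across
w=m&(br>380)&(P[...,2]>.1)
for s,nm in((v<218,"far"),(v>=218,"near")):
    pts=P[w&s][:,:2]
    l=cv2.fitLine(pts.astype(np.float32),cv2.DIST_HUBER,0,.01,.01).ravel(); 
    if l[1]<0:l[:2]*=-1
    print(nm,len(pts),"dir",np.degrees(np.arctan2(l[1],l[0])),"across",(pts@n).mean(),(pts@n).min(),(pts@n).max(), "at along",(pts@d).mean())
b=q[:,:2]; print("band across",(b@n).min(),(b@n).max(),b.mean(0),"along",(b@d).min(),(b@d).max())
al=b@d
top=np.abs(al-r.x[0])<.01
print("band top z",np.median(q[top,2]))
for a in np.arange(-.49,-.36,.012):
    t=np.abs(al-a)<.006
    if t.any(): print(round(a,3),"across",(b[t]@n).min().round(4),(b[t]@n).max().round(4), "rad",np.hypot(al[t]-r.x[0],q[t,2]-.064).mean().round(4))
print("stand off",off, "nest along -0.170")
E
```

```text
band 641 [-0.35875374  0.06075294  0.05676567  1.41574749] 81.11635611836347 0.001126423307095992
fixed [-0.37283709  0.05412789]
far 100 dir 80.32679 across -0.538031313128409 -0.5420431487886672 -0.5349679009735595 at along -0.37532592644956886
near 85 dir 80.33193 across -0.49171068584926036 -0.49563748415712616 -0.4884858926582679 at along -0.3723974532890602
band across -0.5352586440896273 -0.49667122984167444 [ 0.46363852 -0.43368173] along -0.42503846761387837 -0.31971197860178463
band top z 0.11716217835543224
-0.43 across -0.526 -0.507 rad 0.0558
-0.418 across -0.5319 -0.4969 rad 0.0549
-0.406 across -0.5319 -0.4967 rad 0.0543
-0.394 across -0.532 -0.4972 rad 0.0538
-0.382 across -0.5324 -0.4975 rad 0.0537
-0.37 across -0.5328 -0.498 rad 0.0531
stand off -0.51296467 nest along -0.170
```

```bash
cat >> h.py <<'E'
from scipy.spatial.transform import Rotation as Ro
S=np.load("pics/st.npz");d,n,off=S["d"],S["n"],float(S["off"])
NA=-0.170
def Rt(st): return Ro.from_euler("xyz",st["tool_rot"],degrees=True).as_matrix()
def W(x,c,z): # stand frame (x from nest along d, c across from centre line (+n)), z
    return np.r_[d*(NA+x)+n*(off+c),z]
def info():
    from rig import telemetry
    st=telemetry.state();R=Rt(st);p=st["ee_pos"]
    print("t",round(st["t"],2),"ee",p.round(4),"stand x,c",round(float(p[:2]@d-NA),4),round(float(p[:2]@n-off),4),"F",st["wrist_force"].round(2),"w",round(st["gripper_width"],4))
    return st,R,p
E
python3 - <<'E'
from h import *
st,R,p=info();print(R.round(3))
Rg=np.c_[[0,0,-1],[0,0,0],[0,0,0]].astype(float)
for s in(1,-1):
    zt=np.r_[n,0]*s; xt=np.array([0,0,-1.]);yt=np.cross(zt,xt);Rg=np.c_[xt,yt,zt]
    print(s,"rotvec tool",np.degrees(Ro.from_matrix(R.T@Rg).as_rotvec()).round(2))
g=W(-0.208,-0.002,0.16);print(g,"delta tool",(R.T@(g-p)).round(4))
E
```

```text
t 0.1 ee [ 0.1467 -0.6326  0.2135] stand x,c -0.4388 0.2868 F [ 0.15 -0.21 -0.18] w 0.0949
[[-0.     0.974  0.226]
 [ 0.002  0.226 -0.974]
 [-1.     0.    -0.002]]
1 rotvec tool [ 1.1038e+02 -8.0000e-02  1.0000e-01]
-1 rotvec tool [-69.62  -0.09  -0.07]
[ 0.46257225 -0.44056726  0.16      ] delta tool [ 0.0538  0.3511 -0.1157]
```

>>> {"method": "jog_arm", "body": {
  "commands": [
    [1, [0, 0, 0], [-10, 0, 0]],
    [1, [0, 0, 0], [-10, 0, 0]],
    [1, [0, 0, 0], [-10, 0, 0]],
    [1, [0, 0, 0], [-10, 0, 0]],
    [1, [0, 0, 0], [-10, 0, 0]],
    [1, [0, 0, 0], [-10, 0, 0]],
    [1, [0, 0, 0], [-9.6, 0, 0]],
    [1, [0, 0, 0], [0, 0, 0]]
  ],
  "squeeze": 20
}}

```text
t: 1.1
ee_pos: [0.1463, -0.6296, 0.2074]
tool_rot: [103.1, 89.3, 98.0]
wrist_force: [0.1, -0.4, 0.9]
gripper_width: 0.0202
```

```bash
python3 - <<'E'
from h import *
st,R,p=info();print(R.round(3))
zt=-np.r_[n,0]; xt=np.array([0,0,-1.]);yt=np.cross(zt,xt);Rg=np.c_[xt,yt,zt]
print("rotvec tool",np.degrees(Ro.from_matrix(R.T@Rg).as_rotvec()).round(2))
g=W(-0.208,-0.002,0.16);print(g,"delta tool",(R.T@(g-p)).round(4))
E
```

```text
t 1.1 ee [ 0.1463 -0.6296  0.2074] stand x,c -0.4358 0.2876 F [ 0.12 -0.37  0.86] w 0.0202
[[-0.002  0.09   0.996]
 [ 0.012  0.996 -0.09 ]
 [-1.     0.012 -0.003]]
rotvec tool [ 2.18 -0.17 -0.66]
[ 0.46257225 -0.44056726  0.16      ] delta tool [0.0491 0.216  0.2982]
```

>>> {"method": "jog_arm", "body": {
  "commands": [
    [1, [-0.005, 0.03, 0.042], [1.5, 0, -0.6]],
    [1, [-0.003, 0.031, 0.043], [0.7, 0, 0]],
    [1, [-0.003, 0.031, 0.043], [0, 0, 0]],
    [1, [-0.003, 0.031, 0.043], [0, 0, 0]],
    [1, [0, 0.031, 0.043], [0, 0, 0]],
    [1, [0.005, 0.031, 0.043], [0, 0, 0]],
    [1, [0.005, 0.025, 0.035], [0, 0, 0]],
    [1, [0, 0, 0], [0, 0, 0]]
  ]
}}

```text
t: 2.1
ee_pos: [0.4718, -0.4544, 0.2087]
tool_rot: [144.4, 89.7, 135.3]
wrist_force: [-0.3, -0.6, -0.3]
gripper_width: 0.0007
```

```bash
python3 - <<'E'
from h import *
st,R,p=info();print(R.round(3))
zt=-np.r_[n,0]; xt=np.array([0,0,-1.]);yt=np.cross(zt,xt);Rg=np.c_[xt,yt,zt]
print("rotvec tool",np.degrees(Ro.from_matrix(R.T@Rg).as_rotvec()).round(2))
g=W(-0.208,-0.002,0.14);print(g,"delta tool",(R.T@(g-p)).round(4))
E
```

```text
t 2.1 ee [ 0.4718 -0.4544  0.2087] stand x,c -0.2205 -0.0129 F [-0.33 -0.64 -0.34] w 0.0007
[[-0.004  0.157  0.988]
 [ 0.003  0.988 -0.157]
 [-1.     0.003 -0.004]]
rotvec tool [-1.72 -0.23 -0.17]
[ 0.46257225 -0.44056726  0.14      ] delta tool [ 0.0687  0.012  -0.011 ]
```

>>> {"method": "jog_arm", "body": {
  "commands": [
    [1, [0.03, 0.012, -0.011], [0, 0, 0]],
    [1, [0.03, 0, 0], [0, 0, 0]],
    [1, [0.005, 0, 0], [0, 0, 0]],
    [1, [0, 0, 0], [0, 0, 0]]
  ]
}}

```text
t: 2.6
ee_pos: [0.4606, -0.4424, 0.1437]
tool_rot: [172.6, 89.8, 163.1]
wrist_force: [0.0, 0.3, 0.3]
gripper_width: 0.0007
```

```bash
python3 - <<'E'
from h import *
from rig import capture
st,R,p=info();print(R.round(3))
q,dd=capture("wrist");cv2.imwrite("pics/w1.png",q[:,:,::-1])
E
```

```text
t 2.6 ee [ 0.4606 -0.4424  0.1437] stand x,c -0.21 -0.0003 F [0.05 0.28 0.27] w 0.0007
[[-0.004  0.165  0.986]
 [ 0.001  0.986 -0.165]
 [-1.     0.    -0.004]]
```

View pics/w1.png

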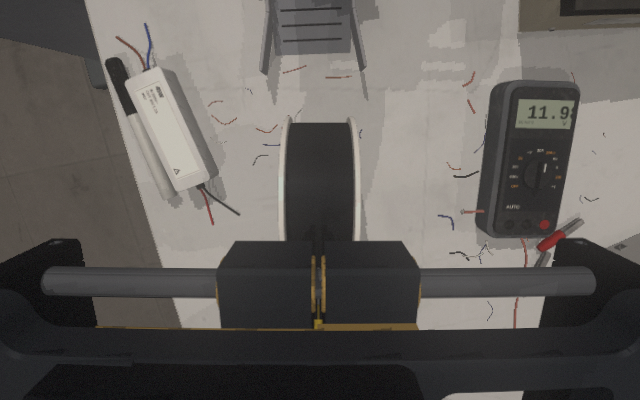

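>>> {"method": "jog_arm", "body": {
  "commands": [
    [1, [0.012, 0, 0], [0, 0, 0]],
    [1, [0.008, 0, 0], [0, 0, 0]],
    [1, [0.002, 0, 0], [0, 0, 0]]
  ]
}}

```text
t: 3.02
ee_pos: [0.4613, -0.4441, 0.1234]
tool_rot: [-92.3, 89.8, -101.9]
wrist_force: [0.1, 0.4, 0.8]
gripper_width: 0.0001
```

>>> {"method": "jog_arm", "body": {
  "commands": [
    [1, [0.002, 0, 0], [0, 0, 0]]
  ]
}}

```text
t: 3.15
ee_pos: [0.4614, -0.4443, 0.1214]
tool_rot: [-88.9, 89.8, -98.5]
wrist_force: [-0.6, 1.0, 0.2]
gripper_width: 0.0003
```

>>> {"method": "jog_arm", "body": {
  "commands": [
    [1, [0.002, 0, 0], [0, 0, 0]]
  ]
}}

```text
t: 3.28
ee_pos: [0.4615, -0.4443, 0.1194]
tool_rot: [-87.5, 89.8, -97.1]
wrist_force: [0.1, -0.5, 1.0]
gripper_width: 0.0005
```

>>> {"method": "jog_arm", "body": {
  "commands": [
    [1, [0.002, 0, 0], [0, 0, 0]]
  ]
}}

```text
t: 3.4
ee_pos: [0.4617, -0.4444, 0.1176]
tool_rot: [-80.8, 89.8, -90.4]
wrist_force: [-1.8, 0.7, 7.2]
gripper_width: 0.0004
```

>>> {"method": "jog_arm", "body": {
  "commands": [
    [1, [0.002, 0, 0], [0, 0, 0]]
  ]
}}

```text
t: 3.52
ee_pos: [0.4622, -0.4453, 0.1175]
tool_rot: [-69.3, 89.7, -78.9]
wrist_force: [-2.2, 0.8, 10.0]
gripper_width: 0.0008
```

>>> {"method": "jog_arm", "body": {
  "commands": [
    [1, [0.002, 0, 0], [0, 0, 0]]
  ]
}}

```text
t: 3.65
ee_pos: [0.4625, -0.4463, 0.1177]
tool_rot: [-66.0, 89.6, -75.6]
wrist_force: [-2.4, -0.3, 6.2]
gripper_width: 0.0002
```

>>> {"method": "jog_arm", "body": {
  "commands": [
    [1, [0.0022, 0.004, 0], [0, 0, 0]],
    [1, [0.0022, 0.006, 0], [0, 0, 0]],
    [1, [0.0022, 0.006, 0], [0, 0, 0]]
  ]
}}

```text
t: 4.03
ee_pos: [0.4663, -0.4339, 0.1178]
tool_rot: [-62.6, 89.1, -72.2]
wrist_force: [-2.4, 0.1, 7.5]
gripper_width: 0.0004
```

```bash
cat > reel.py <<'E'
from h import *
from scipy.optimize import least_squares
from rig import capture
import sys
def reel(name=None,show=True):
    st,R,p=info()
    im,dep=capture("top");C=cam("top");P=cloud(C,dep)
    if name: cv2.imwrite(f"pics/{name}.png",cv2.resize(im[150:290,190:400,::-1],None,fx=3.5,fy=3.5,interpolation=cv2.INTER_CUBIC))
    X=P[...,:2]@d-NA; Cc=P[...,:2]@n-off; Z=P[...,2]
    br=im.astype(int).sum(-1)
    m=(np.abs(Cc)<.05)&(X>-.29)&(X<.09)&(Z>.036)&(Z<.145)
    w=m&(br>380)
    for lo,hi,nm in((-.045,-.015,"far"),(.012,.045,"near")):
        k=w&(Cc>lo)&(Cc<hi);x,c,z=X[k],Cc[k],Z[k]
        if k.sum()<25: print(nm,"few",k.sum());continue
        r=least_squares(lambda q:np.hypot(x-q[0],z-q[1])-.064,[np.median(x),.064],loss="soft_l1",f_scale=.002)
        t=z>r.x[1]+.035
        l=np.polyfit(x[t],c[t],1)
        print(nm,k.sum(),"centre x,z",r.x.round(4),"c at centre",np.polyval(l,r.x[0]).round(4),"slope deg",np.degrees(np.arctan(l[0])).round(2),"res",np.abs(r.fun).mean().round(4))
if __name__=="__main__": reel(sys.argv[1] if len(sys.argv)>1 else None)
E
python3 reel.py r1
```

```text
t 4.03 ee [ 0.4663 -0.4339  0.1178] stand x,c -0.2009 -0.0048 F [-2.41  0.06  7.46] w 0.0004
far 31 centre x,z [-0.2017  0.0635] c at centre -0.0275 slope deg -2.58 res 0.0012Traceback (most recent call last):
  File "reel.py", line 20, in <module>
    if __name__=="__main__": reel(sys.argv[1] if len(sys.argv)>1 else None)
                             ~~~~^^^^^^^^^^^^^^^^^^^^^^^^^^^^^^^^^^^^^^^^^^
  File "reel.py", line 18, in reel
    l=np.polyfit(x[t],c[t],1)
    raise TypeError("expected non-empty vector for x")
TypeError: expected non-empty vector for x
```

View pics/r1.png

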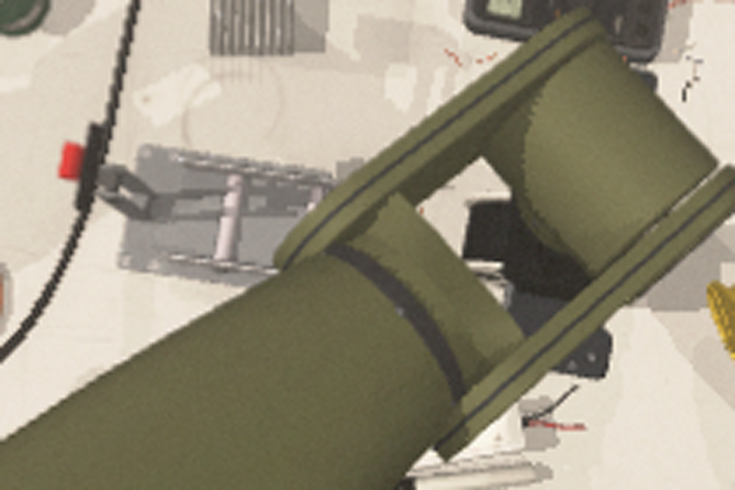

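>>> {"method": "jog_arm", "body": {
  "commands": [
    [1, [0.0022, 0.007, -0.0008], [0, 0, 0]],
    [1, [0.0022, 0.008, -0.0008], [0, 0, 0]],
    [1, [0.0022, 0.008, -0.0005], [0, 0, 0]],
    [1, [0.0022, 0.008, -0.0005], [0, 0, 0]]
  ]
}}

```text
t: 4.58
ee_pos: [0.4706, -0.406, 0.1172]
tool_rot: [-60.3, 88.5, -69.9]
wrist_force: [-2.5, 0.8, 6.3]
gripper_width: 0.0005
```

```bash
python3 - <<'E'
from h import *
from rig import capture
st,R,p=info();print(R.round(3))
q,dd=capture("wrist");cv2.imwrite("pics/w2.png",q[:,:,::-1]);np.savez("pics/w2.npz",p=q,d=dd)
q,dd=capture("scene");cv2.imwrite("pics/s2.png",cv2.resize(q[190:330,220:420,::-1],None,fx=3.5,fy=3.5))
E
```

```text
t 4.58 ee [ 0.4706 -0.406   0.1172] stand x,c -0.1727 -0.0055 F [-2.53  0.81  6.25] w 0.0005
[[ 0.009  0.166  0.986]
 [-0.025  0.986 -0.166]
 [-1.    -0.023  0.013]]
```

View pics/w2.png

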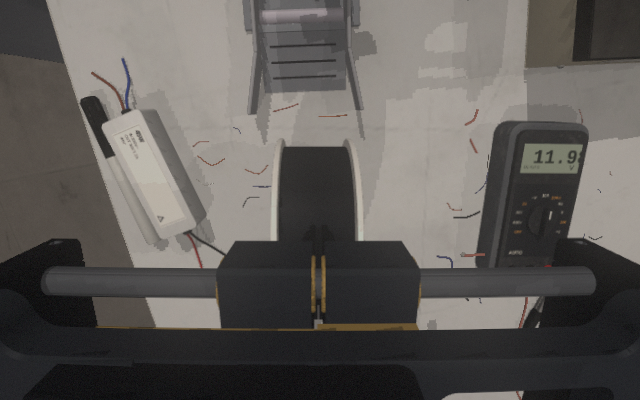

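View pics/s2.png

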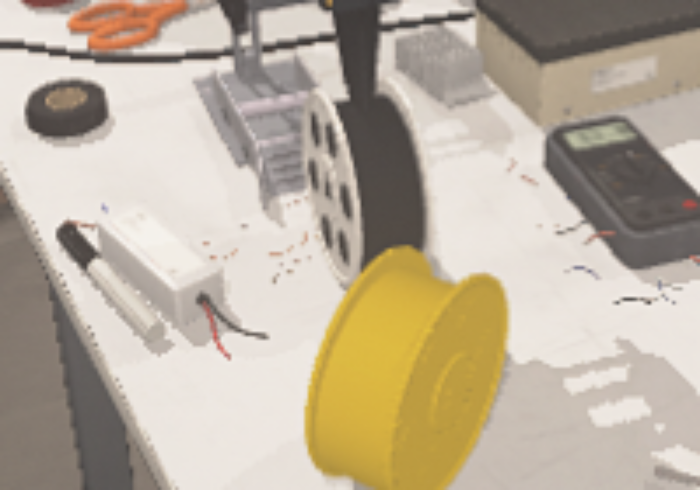

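>>> {"method": "jog_arm", "body": {
  "commands": [
    [1, [0.0023, 0.008, -0.0007], [0, 0, 0.4]],
    [1, [0.0023, 0.008, -0.0007], [0, 0, 0.4]],
    [1, [0.0024, 0.008, -0.0007], [0, 0, 0.4]],
    [1, [0.0025, 0.008, -0.0007], [0, 0, 0.4]]
  ]
}}

```text
t: 5.18
ee_pos: [0.4752, -0.3767, 0.1155]
tool_rot: [-7.6, 88.9, -17.1]
wrist_force: [-1.9, -0.3, 5.8]
gripper_width: 0.0003
```

```bash
python3 - <<'E'
from h import *
from rig import capture
st,R,p=info();print(R.round(3))
q,dd=capture("wrist");cv2.imwrite("pics/w3.png",q[:,:,::-1]);np.savez("pics/w3.npz",p=q,d=dd,st=np.array([st],dtype=object))
C=cam("wrist",st);P=cloud(C,dd)
X=P[...,:2]@d-NA; Cc=P[...,:2]@n-off; Z=P[...,2]
br=q.astype(int).sum(-1)
m=(np.abs(Cc)<.05)&(X>-.25)&(X<.0)&(Z>.03)&(Z<.145)
u=np.arange(640)[None,:]+0*X;v=np.arange(400)[:,None]+0*X
m&=(v<238)
from scipy.optimize import least_squares
for nm,k in(("band",m&(br<250)&(np.abs(Cc)<.018)),("nearfl",m&(br>380)&(Cc>.008)),("farfl",m&(br>380)&(Cc<-.012))):
    x,z,c=X[k],Z[k],Cc[k];print(nm,k.sum(),x.min().round(4),x.max().round(4),np.median(c).round(4),np.median(z).round(3))
    for r0 in(.064,) if nm!="band" else (.057,):
        r=least_squares(lambda s:np.hypot(x-s[0],z-s[1])-r0,[-.16,.064],loss="soft_l1",f_scale=.002);print(r.x,np.abs(r.fun).mean())
        r=least_squares(lambda s:np.hypot(x-s[0],z-.064)-r0,[-.16],loss="soft_l1",f_scale=.002);print(r.x,np.abs(r.fun).mean())
E
```

```text
t 5.17 ee [ 0.4752 -0.3767  0.1155] stand x,c -0.1431 -0.0064 F [-1.92 -0.31  5.84] w 0.0003
[[ 0.019  0.165  0.986]
 [-0.006  0.986 -0.165]
 [-1.    -0.003  0.019]]
band 3840 -0.1423 -0.109 -0.0012 0.099
[-0.16746223  0.06092102] 0.0018552387458015452
[-0.16945119] 0.0023081111947467555
nearfl 526 -0.1368 -0.0344 0.0168 0.105
[-0.16354372  0.06161128] 0.00414631639905199
[-0.16547907] 0.004064568864826485
farfl 414 -0.1391 -0.1044 -0.0298 0.108
[-0.16856496  0.06362617] 0.00041626384631106663
[-0.1688437] 0.0004276733571035456
```

View pics/w3.png

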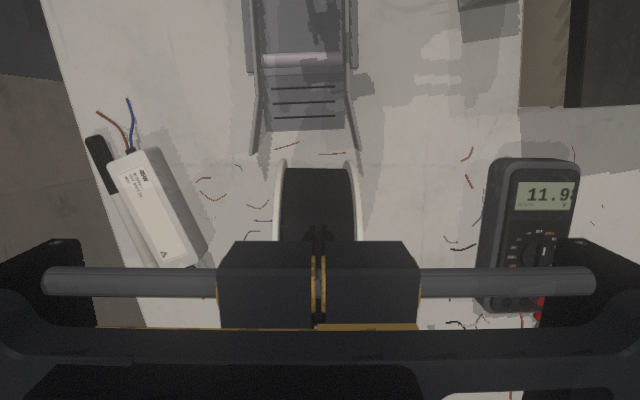

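>>> {"method": "jog_arm", "body": {
  "commands": [
    [1, [0.0025, 0.008, -0.001], [0, 0, 0.2]],
    [1, [0.0027, 0.008, -0.001], [0, 0, 0.2]],
    [1, [-0.002, 0.0, 0], [0, 0, 0]],
    [1, [-0.015, 0.0, 0], [0, 0, 0]],
    [1, [-0.015, 0.0, 0], [0, 0, 0]],
    [1, [0, -0.025, 0], [0, 0, 0]],
    [1, [0, -0.025, 0], [0, 0, 0]]
  ]
}}

```text
t: 6.1
ee_pos: [0.4682, -0.4115, 0.1478]
tool_rot: [4.5, 88.7, -4.9]
wrist_force: [0.1, 0.1, -0.1]
gripper_width: 0.0005
```

```bash
cat > wr.py <<'E'
from h import *
from rig import capture
from scipy.optimize import least_squares
import sys
def wr(name=None):
    st,R,p=info();print(R.round(3).tolist())
    q,dd=capture("wrist")
    if name: cv2.imwrite(f"pics/{name}.png",q[:,:,::-1]);np.savez(f"pics/{name}.npz",p=q,d=dd)
    C=cam("wrist",st);P=cloud(C,dd)
    X=P[...,:2]@d-NA; Cc=P[...,:2]@n-off; Z=P[...,2]
    br=q.astype(int).sum(-1)
    v=np.arange(400)[:,None]+0*X
    m=(np.abs(Cc)<.05)&(X>-.29)&(X<.09)&(Z>.045)&(Z<.15)&(v<238)&(br>330)
    for nm,k in(("near",m&(Cc>.005)),("far",m&(Cc<-.010))):
        x,z,c=X[k],Z[k],Cc[k]
        if k.sum()<30: print(nm,"few");continue
        r=least_squares(lambda s:np.hypot(x-s[0],z-s[1])-.064,[p[:2]@d-NA,.064],loss="soft_l1",f_scale=.002)
        g=np.abs(r.fun)<.003
        l=np.polyfit(x[g],c[g],1)
        print(nm,g.sum(),"cx,cz",r.x.round(4),"res",np.abs(r.fun[g]).mean().round(4),"c range",c[g].min().round(4),c[g].max().round(4),"c at x",np.polyval(l,r.x[0]).round(4),"slope",np.degrees(np.arctan(l[0])).round(2))
if __name__=="__main__": wr(sys.argv[1])
E
python3 wr.py w4
```

```text
t 6.1 ee [ 0.4682 -0.4115  0.1478] stand x,c -0.1784 -0.0039 F [ 0.07  0.07 -0.14] w 0.0005
[[0.023, 0.162, 0.986], [-0.002, 0.987, -0.162], [-1.0, 0.002, 0.023]]
near 817 cx,cz [-0.1556  0.0633] res 0.0005 c range 0.0137 0.0231 c at x 0.0199 slope -4.32
far 812 cx,cz [-0.1588  0.0634] res 0.0005 c range -0.0319 -0.0227 c at x -0.0262 slope -3.78
```

View pics/w4.png

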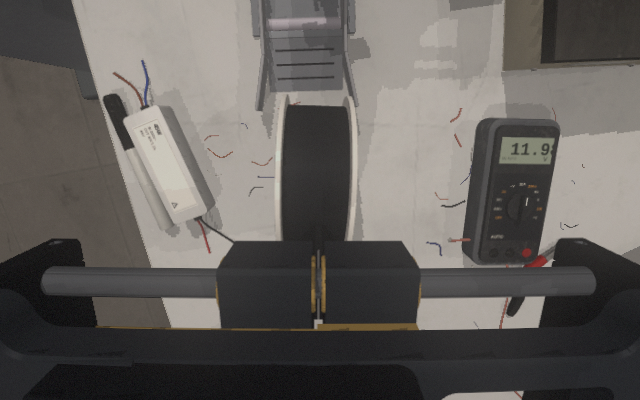

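>>> {"method": "jog_arm", "body": {
  "commands": [
    [1, [0.01, -0.012, -0.003], [0, 1.3, 0]],
    [1, [0.01, 0, 0], [0, 0, 0]],
    [1, [0.005, 0, 0], [0, 0, 0]],
    [1, [0.001, 0, 0], [0, 0, 0]]
  ]
}}

```text
t: 6.65
ee_pos: [0.4608, -0.4276, 0.1173]
tool_rot: [146.3, 89.7, 136.7]
wrist_force: [0.1, 0.2, -1.0]
gripper_width: 0.0004
```

>>> {"method": "jog_arm", "body": {
  "commands": [
    [1, [0.0022, 0, 0], [0, 0, 0]],
    [1, [0.0022, 0, 0], [0, 0, 0]]
  ]
}}

```text
t: 6.9
ee_pos: [0.4612, -0.427, 0.1128]
tool_rot: [144.9, 89.7, 135.4]
wrist_force: [0.4, 0.1, 0.1]
gripper_width: 0.0004
```

>>> {"method": "jog_arm", "body": {
  "commands": [
    [1, [0.0022, 0, 0], [0, 0, 0]]
  ]
}}

```text
t: 7.02
ee_pos: [0.4614, -0.4269, 0.1108]
tool_rot: [144.9, 89.8, 135.4]
wrist_force: [0.5, 0.7, 0.7]
gripper_width: 0.0004
```

>>> {"method": "jog_arm", "body": {
  "commands": [
    [1, [0.0022, 0, 0], [0, 0, 0]]
  ]
}}

```text
t: 7.15
ee_pos: [0.4617, -0.4276, 0.1098]
tool_rot: [170.3, 89.9, 160.8]
wrist_force: [-2.3, -0.5, 6.9]
gripper_width: 0.0002
```

>>> {"method": "jog_arm", "body": {
  "commands": [
    [1, [0.002, 0, 0], [0, 0, 0]]
  ]
}}

```text
t: 7.28
ee_pos: [0.462, -0.4289, 0.1096]
tool_rot: [-113.5, 89.9, -123.0]
wrist_force: [-2.9, -1.7, 5.5]
gripper_width: 0.0006
```

>>> {"method": "jog_arm", "body": {
  "commands": [
    [1, [0.0012, 0.005, -0.001], [0, 0, 0]],
    [1, [0.0008, 0.006, -0.001], [0, 0, 0]]
  ]
}}

```text
t: 7.52
ee_pos: [0.4629, -0.4207, 0.1117]
tool_rot: [-67.3, 89.5, -76.8]
wrist_force: [-0.7, -0.2, 4.4]
gripper_width: 0.0005
```

>>> {"method": "jog_arm", "body": {
  "commands": [
    [1, [0.0012, 0.007, -0.0015], [0, 0, 0.3]],
    [1, [0.0012, 0.007, -0.0015], [0, 0, 0.3]]
  ]
}}

```text
t: 7.78
ee_pos: [0.4646, -0.4092, 0.114]
tool_rot: [-21.1, 89.3, -30.6]
wrist_force: [0.2, -0.4, 4.7]
gripper_width: 0.0005
```

>>> {"method": "jog_arm", "body": {
  "commands": [
    [1, [0.0015, 0.008, -0.0015], [0, 0, 0.3]],
    [1, [0.0016, 0.008, -0.0015], [0, 0, 0.3]],
    [1, [0.0017, 0.008, -0.0015], [0, 0, 0.3]],
    [1, [0.0018, 0.008, -0.0015], [0, 0, 0.3]]
  ]
}}

```text
t: 8.28
ee_pos: [0.4698, -0.3815, 0.1173]
tool_rot: [10.4, 88.3, 0.8]
wrist_force: [0.3, -0.7, 6.0]
gripper_width: 0.0003
```

>>> {"method": "jog_arm", "body": {
  "commands": [
    [1, [0.002, 0.008, -0.0015], [0, 0, 0.3]],
    [1, [0.002, 0.008, -0.0015], [0, 0, 0.3]],
    [1, [0.0022, 0.008, -0.0015], [0, 0, 0.3]],
    [1, [0.0022, 0.008, -0.0015], [0, 0, 0.3]]
  ]
}}

```text
t: 8.78
ee_pos: [0.4751, -0.3528, 0.1184]
tool_rot: [20.4, 87.2, 10.8]
wrist_force: [-0.7, -1.6, 4.6]
gripper_width: 0.0007
```

```bash
python3 wr.py w5
```

```text
t 8.78 ee [ 0.4751 -0.3528  0.1184] stand x,c -0.1193 -0.0033 F [-0.68 -1.63  4.58] w 0.0007
[[0.048, 0.166, 0.985], [0.009, 0.986, -0.166], [-0.999, 0.017, 0.045]]
near 752 cx,cz [-0.1142  0.0633] res 0.0005 c range 0.0121 0.019 c at x 0.0179 slope -3.69
far 704 cx,cz [-0.1168  0.0636] res 0.0005 c range -0.0337 -0.0275 c at x -0.0285 slope -3.27
```

View pics/w5.png

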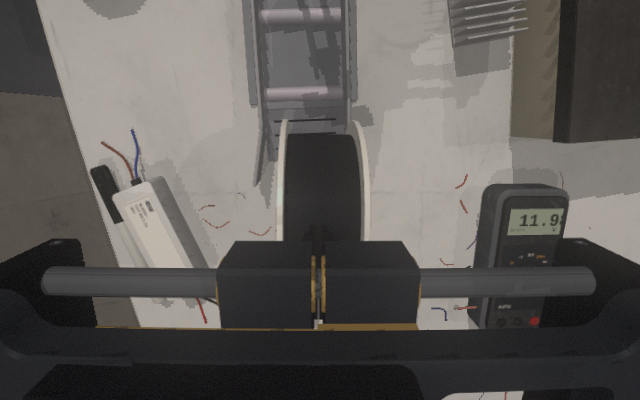

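>>> {"method": "jog_arm", "body": {
  "commands": [
    [1, [0.0022, 0.008, -0.001], [0, 0.6, 0]],
    [1, [0.0022, 0.008, -0.001], [0, 0.6, 0]],
    [1, [0.0022, 0.007, -0.001], [0, 0.6, 0]],
    [1, [0.0022, 0.005, -0.001], [0, 0.4, 0]]
  ]
}}

```text
t: 9.32
ee_pos: [0.4803, -0.3279, 0.1191]
tool_rot: [20.2, 88.8, 10.7]
wrist_force: [-2.5, 0.8, 6.8]
gripper_width: 0.0009
```

```bash
python3 wr.py w6
```

```text
t 9.32 ee [ 0.4803 -0.3279  0.1191] stand x,c -0.094 -0.0053 F [-2.54  0.83  6.82] w 0.0009
[[0.02, 0.165, 0.986], [0.004, 0.986, -0.166], [-1.0, 0.007, 0.019]]
near 631 cx,cz [-0.1012  0.0635] res 0.0005 c range 0.0136 0.0183 c at x 0.0171 slope -1.72
far 604 cx,cz [-0.1021  0.0637] res 0.0005 c range -0.0323 -0.0283 c at x -0.0296 slope -1.07
```

>>> {"method": "jog_arm", "body": {
  "commands": [
    [1, [-0.003, 0, 0], [0, 0, 0]],
    [1, [-0.012, 0, 0], [0, 0.6, 0]],
    [1, [0, -0.022, 0], [0, 0.5, 0]],
    [1, [0, -0.021, 0.001], [0, 0, 0]],
    [1, [0.002, 0, 0], [0, 0, 0]]
  ]
}}

```text
t: 10.0
ee_pos: [0.4738, -0.3737, 0.1332]
tool_rot: [94.5, 89.6, 84.9]
wrist_force: [0.1, -0.2, -0.4]
gripper_width: 0.0007
```

```bash
python3 wr.py w7
```

```text
t 10.0 ee [ 0.4738 -0.3737  0.1332] stand x,c -0.1402 -0.0046 F [ 0.14 -0.24 -0.38] w 0.0007
[[0.001, 0.166, 0.986], [0.006, 0.986, -0.166], [-1.0, 0.006, -0.001]]
near 1065 cx,cz [-0.1005  0.0634] res 0.0005 c range 0.0137 0.0202 c at x 0.017 slope -1.53
far 1040 cx,cz [-0.1016  0.0636] res 0.0004 c range -0.0321 -0.0266 c at x -0.0291 slope -1.34
```

View pics/w7.png

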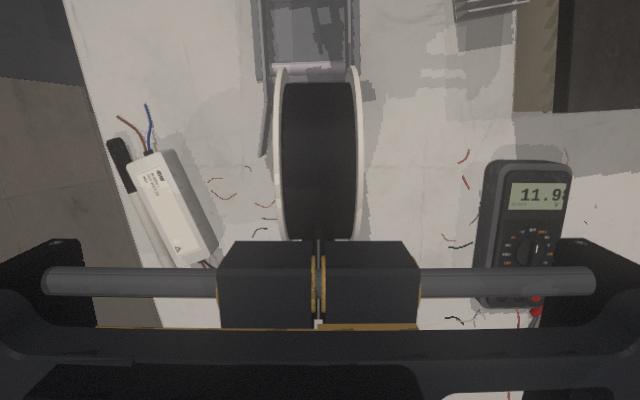

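>>> {"method": "jog_arm", "body": {
  "commands": [
    [1, [0.008, 0.004, 0], [0, 0, 0]],
    [1, [0.004, 0, 0], [0, 0, 0]],
    [1, [0.001, 0, 0], [0, 0, 0]]
  ]
}}

```text
t: 10.42
ee_pos: [0.4735, -0.3671, 0.117]
tool_rot: [112.1, 89.4, 102.6]
wrist_force: [0.1, -0.0, -0.6]
gripper_width: 0.0003
```

>>> {"method": "jog_arm", "body": {
  "commands": [
    [1, [0.002, 0, 0], [0, 0, 0]],
    [1, [0.002, 0, 0], [0, 0, 0]]
  ]
}}

```text
t: 10.68
ee_pos: [0.4743, -0.368, 0.1151]
tool_rot: [107.0, 89.6, 97.5]
wrist_force: [-2.8, -1.6, 8.6]
gripper_width: 0.0006
```

>>> {"method": "jog_arm", "body": {
  "commands": [
    [1, [0.0022, 0, 0], [0, 0, 0]]
  ]
}}

```text
t: 10.8
ee_pos: [0.4747, -0.3693, 0.115]
tool_rot: [96.6, 89.8, 87.1]
wrist_force: [-3.1, -1.4, 7.2]
gripper_width: 0.0002
```

>>> {"method": "jog_arm", "body": {
  "commands": [
    [1, [0.0015, 0.006, -0.001], [0, 0, 0.2]],
    [1, [0.0013, 0.008, -0.001], [0, 0.2, 0.2]]
  ]
}}

```text
t: 11.05
ee_pos: [0.4762, -0.358, 0.1171]
tool_rot: [86.9, 89.8, 77.4]
wrist_force: [-1.9, -1.1, 7.8]
gripper_width: 0.0003
```

>>> {"method": "jog_arm", "body": {
  "commands": [
    [1, [0.0015, 0.008, -0.001], [0, 0.2, 0.2]],
    [1, [0.0015, 0.008, -0.001], [0, 0.2, 0.2]]
  ]
}}

```text
t: 11.3
ee_pos: [0.4783, -0.3462, 0.1205]
tool_rot: [136.1, 89.9, 126.7]
wrist_force: [-3.5, -3.6, 9.1]
gripper_width: 0.0002
```

>>> {"method": "jog_arm", "body": {
  "commands": [
    [1, [0.0015, 0.009, -0.001], [0, 0.1, 0.2]],
    [1, [0.0015, 0.009, -0.001], [0, 0.1, 0.2]]
  ]
}}

```text
t: 11.55
ee_pos: [0.4809, -0.3323, 0.1242]
tool_rot: [-48.5, 89.8, -57.8]
wrist_force: [-3.2, -1.3, 8.3]
gripper_width: 0.0001
```

>>> {"method": "jog_arm", "body": {
  "commands": [
    [1, [0.0017, 0.009, -0.001], [0, 0.1, 0.2]],
    [1, [0.0017, 0.009, -0.001], [0, 0.1, 0.2]]
  ]
}}

```text
t: 11.8
ee_pos: [0.4836, -0.3179, 0.1273]
tool_rot: [-42.7, 89.6, -52.0]
wrist_force: [-3.5, -2.8, 7.4]
gripper_width: 0.0006
```

```bash
python3 wr.py w8
```

```text
t 11.8 ee [ 0.4836 -0.3179  0.1273] stand x,c -0.0837 -0.0072 F [-3.5  -2.79  7.41] w 0.0006
[[0.004, 0.161, 0.987], [-0.005, 0.987, -0.161], [-1.0, -0.004, 0.005]]
near 791 cx,cz [-0.0745  0.0704] res 0.0005 c range 0.0119 0.0158 c at x 0.0135 slope 0.32
far 809 cx,cz [-0.0748  0.0694] res 0.0005 c range -0.0345 -0.0297 c at x -0.0329 slope 0.79
```

>>> {"method": "jog_arm", "body": {
  "commands": [
    [1, [0.0021, 0.009, -0.0018], [0, 0.1, 0.2]],
    [1, [0.0022, 0.009, -0.0018], [0, 0.1, 0.2]]
  ]
}}

```text
t: 12.1
ee_pos: [0.4851, -0.3029, 0.13]
tool_rot: [-38.7, 89.4, -47.9]
wrist_force: [-3.8, -2.7, 10.1]
gripper_width: 0.0001
```

>>> {"method": "jog_arm", "body": {
  "commands": [
    [1, [0.0022, 0.009, -0.0018], [0, 0.2, 0.2]],
    [1, [0.0022, 0.009, -0.0018], [0, 0.2, 0.2]]
  ]
}}

```text
t: 12.35
ee_pos: [0.4865, -0.2886, 0.1326]
tool_rot: [-48.2, 89.3, -57.4]
wrist_force: [-2.9, -1.4, 9.7]
gripper_width: 0.0005
```

```bash
python3 wr.py w9
```

```text
t 12.35 ee [ 0.4865 -0.2886  0.1326] stand x,c -0.0543 -0.0064 F [-2.86 -1.45  9.65] w 0.0005
[[0.007, 0.16, 0.987], [-0.011, 0.987, -0.16], [-1.0, -0.01, 0.009]]
near 637 cx,cz [-0.0594  0.0747] res 0.0006 c range 0.0127 0.0166 c at x 0.0146 slope -0.14
far 626 cx,cz [-0.0598  0.0741] res 0.0005 c range -0.0337 -0.0298 c at x -0.032 slope 0.33
```

>>> {"method": "jog_arm", "body": {
  "commands": [
    [1, [0.0023, 0.009, -0.0016], [0, 0.2, 0.2]],
    [1, [0.0024, 0.009, -0.0016], [0, 0.2, 0.2]]
  ]
}}

```text
t: 12.65
ee_pos: [0.4886, -0.2732, 0.1345]
tool_rot: [-49.1, 89.2, -58.2]
wrist_force: [-2.6, -0.1, 8.1]
gripper_width: 0.0005
```

>>> {"method": "jog_arm", "body": {
  "commands": [
    [1, [0.0026, 0.009, -0.0016], [0, 0.2, 0.2]],
    [1, [0.0027, 0.009, -0.0016], [0, 0.2, 0.2]]
  ]
}}

```text
t: 12.9
ee_pos: [0.4903, -0.2569, 0.1348]
tool_rot: [-47.8, 89.3, -57.0]
wrist_force: [-1.9, 0.3, 6.7]
gripper_width: 0.0005
```

```bash
python3 wr.py w10
```

```text
t 12.9 ee [ 0.4903 -0.2569  0.1348] stand x,c -0.0223 -0.0061 F [-1.94  0.25  6.68] w 0.0005
[[0.007, 0.159, 0.987], [-0.01, 0.987, -0.159], [-1.0, -0.009, 0.008]]
near 523 cx,cz [-0.0433  0.0774] res 0.0006 c range 0.0135 0.0171 c at x 0.015 slope 0.11
far 467 cx,cz [-0.0436  0.0773] res 0.0004 c range -0.0331 -0.0294 c at x -0.0313 slope 0.12
```

>>> {"method": "jog_arm", "body": {
  "commands": [
    [1, [0.003, 0.009, -0.0014], [0, 0.1, 0.2]],
    [1, [0.0032, 0.009, -0.0014], [0, 0.1, 0.2]]
  ]
}}

```text
t: 13.2
ee_pos: [0.4921, -0.2385, 0.1327]
tool_rot: [-20.8, 89.4, -30.0]
wrist_force: [-0.9, 0.9, 5.0]
gripper_width: 0.0002
```

```bash
python3 wr.py w11
```

```text
t 13.2 ee [ 0.4921 -0.2385  0.1327] stand x,c -0.0038 -0.0056 F [-0.88  0.95  5.  ] w 0.0002
[[0.009, 0.159, 0.987], [-0.005, 0.987, -0.159], [-1.0, -0.003, 0.009]]
near 404 cx,cz [-0.0336  0.0774] res 0.0005 c range 0.0138 0.0174 c at x 0.0154 slope 0.11
far 366 cx,cz [-0.0337  0.0773] res 0.0004 c range -0.0327 -0.0291 c at x -0.0307 slope -0.13
```

>>> {"method": "jog_arm", "body": {
  "commands": [
    [1, [0.0035, 0.008, -0.0014], [0, 0.1, 0.1]],
    [1, [0.0037, 0.008, -0.0014], [0, 0.1, 0.1]]
  ]
}}

```text
t: 13.5
ee_pos: [0.4935, -0.221, 0.1281]
tool_rot: [4.1, 89.5, -5.0]
wrist_force: [-0.3, 2.4, 4.2]
gripper_width: 0.0003
```

```bash
python3 wr.py w12
```

```text
t 13.5 ee [ 0.4935 -0.221   0.1281] stand x,c 0.0137 -0.0047 F [-0.32  2.41  4.21] w 0.0003
[[0.009, 0.158, 0.987], [-0.001, 0.987, -0.158], [-1.0, 0.001, 0.009]]
near 339 cx,cz [-0.0241  0.0759] res 0.0005 c range 0.0141 0.0179 c at x 0.017 slope -1.07
far 313 cx,cz [-0.0247  0.0763] res 0.0004 c range -0.0323 -0.0284 c at x -0.029 slope -1.5
```

>>> {"method": "jog_arm", "body": {
  "commands": [
    [1, [0.0035, 0.008, -0.001], [0, 0, 0]],
    [1, [0.0035, 0.008, -0.001], [0, 0, 0]]
  ]
}}

```text
t: 13.8
ee_pos: [0.4953, -0.2031, 0.1216]
tool_rot: [11.0, 89.3, 1.9]
wrist_force: [1.3, 2.6, 3.8]
gripper_width: 0.0003
```

```bash
python3 wr.py w13
```

```text
t 13.8 ee [ 0.4953 -0.2031  0.1216] stand x,c 0.0317 -0.0042 F [1.26 2.62 3.77] w 0.0003
[[0.012, 0.158, 0.987], [0.0, 0.987, -0.158], [-1.0, 0.002, 0.012]]
near 241 cx,cz [-0.0133  0.0739] res 0.0004 c range 0.0145 0.0183 c at x 0.0181 slope -1.75
far 255 cx,cz [-0.0138  0.0743] res 0.0004 c range -0.0319 -0.0282 c at x -0.0286 slope -1.49
```

>>> {"method": "jog_arm", "body": {
  "commands": [
    [1, [0.003, 0.007, -0.001], [0, 0, 0]],
    [1, [0.002, 0.007, 0], [0, 0, 0]],
    [1, [-0.004, 0.004, 0], [0, 0, 0]],
    [1, [-0.012, 0, 0], [0, 0, 0]],
    [1, [-0.02, -0.01, 0], [0, 0, 0]],
    [1, [-0.02, -0.02, 0], [0, 0, 0]]
  ]
}}

```text
t: 14.6
ee_pos: [0.4887, -0.2124, 0.1697]
tool_rot: [52.8, 89.8, 43.9]
wrist_force: [0.9, -0.2, -0.4]
gripper_width: 0.0007
```

```bash
python3 wr.py w14
```

```text
t 14.6 ee [ 0.4887 -0.2124  0.1697] stand x,c 0.0216 0.0012 F [ 0.92 -0.22 -0.39] w 0.0007
[[0.003, 0.155, 0.988], [0.003, 0.988, -0.155], [-1.0, 0.003, 0.002]]
near 438 cx,cz [-0.0009  0.0693] res 0.0005 c range 0.0185 0.0235 c at x 0.0196 slope 1.98
far 424 cx,cz [0.0011 0.0698] res 0.0005 c range -0.028 -0.0229 c at x -0.0269 slope 2.17
```

View pics/w14.png

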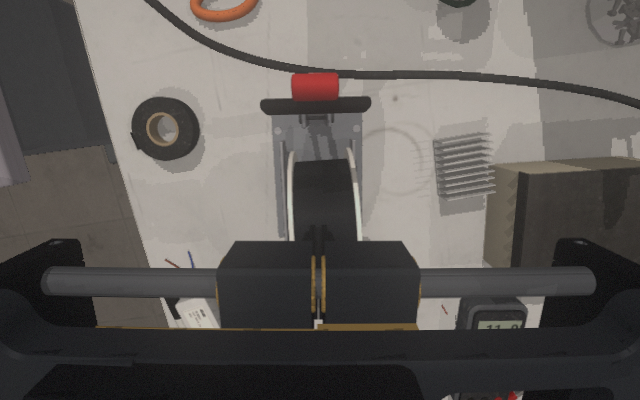

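```bash
python3 - <<'E'
from h import *
z=np.load("pics/w14.npz");st,R,p=info();C=cam("wrist",st);P=cloud(C,z["d"]);q=z["p"].astype(int)
m=(q[...,0]>130)&(q[...,1]<70)&(q[...,2]<70);m[130:]=0;m[:60]=0
Q=P[m];x=Q[:,:2]@d-NA;c=Q[:,:2]@n-off
print(m.sum(),np.median(x),x.min(),x.max(),"c",c.min(),c.max(),np.median(c),"z",np.percentile(Q[:,2],[2,50,98]))
b=(q.sum(-1)<150);b[115:]=0;b[:95]=0;b[:,:255]=0;b[:,375:]=0
Q=P[b];x=Q[:,:2]@d-NA;c=Q[:,:2]@n-off;print("shoe",np.nanmedian(x),np.nanpercentile(c,[1,99]),np.nanpercentile(Q[:,2],[2,50,98]))
E
```

```text
t 14.65 ee [ 0.49   -0.2156  0.1734] stand x,c 0.0186 -0.0006 F [ 0.06 -1.75  0.89] w 0.0005
868 0.10253605906529376 0.09825004904200053 0.10714480714241763 c -0.011498066285342001 0.009294943817605317 -0.001327521343137572 z [0.1850279  0.1882489  0.18972552]
shoe 0.09127833133975642 [-0.02336836  0.01248175] [0.16258178 0.17467658 0.17735334]
```

>>> {"method": "jog_arm", "body": {
  "commands": [
    [1, [-0.03, 0, 0], [0, 0, 0]],
    [1, [-0.03, 0, 0], [0, 0, 0]],
    [1, [-0.002, 0.03, -0.001], [0, 0, 0]],
    [1, [-0.001, 0.04, -0.001], [0, 0, 0]],
    [1, [-0.001, 0.04, -0.001], [0, 0, 0]],
    [1, [0, 0.018, 0], [0, 0, 0]],
    [1, [0, 0, 0], [0, 0, 0]]
  ]
}}

```text
t: 15.52
ee_pos: [0.5081, -0.0929, 0.2444]
tool_rot: [-18.3, 89.1, -27.9]
wrist_force: [0.7, -0.3, -0.7]
gripper_width: 0.0004
```

```bash
python3 - <<'E'
from h import *
info()
E
```

```text
t 15.53 ee [ 0.5081 -0.0929  0.2444] stand x,c 0.1426 -0.0028 F [ 0.7  -0.26 -0.68] w 0.0004
```

>>> {"method": "jog_arm", "body": {
  "commands": [
    [1, [0.03, 0.005, -0.001], [0, 0.6, 0]],
    [1, [0.03, 0, 0], [0, 0, 0]],
    [1, [0.008, 0, 0], [0, 0, 0]],
    [1, [0, 0, 0], [0, 0, 0]]
  ]
}}

```text
t: 16.02
ee_pos: [0.5092, -0.0931, 0.1762]
tool_rot: [-50.8, 89.4, -60.6]
wrist_force: [0.4, 0.4, 0.3]
gripper_width: 0.0004
```

```bash
python3 - <<'E'
from h import *
from rig import capture
info()
q,_=capture("wrist");cv2.imwrite("pics/w15.png",q[:,:,::-1])
q,_=capture("scene");cv2.imwrite("pics/s15.png",cv2.resize(q[90:290,200:400,::-1],None,fx=3,fy=3,interpolation=cv2.INTER_CUBIC))
E
```

```text
t 16.02 ee [ 0.5092 -0.0931  0.1762] stand x,c 0.1426 -0.004 F [0.4  0.36 0.35] w 0.0004
```

View pics/s15.png

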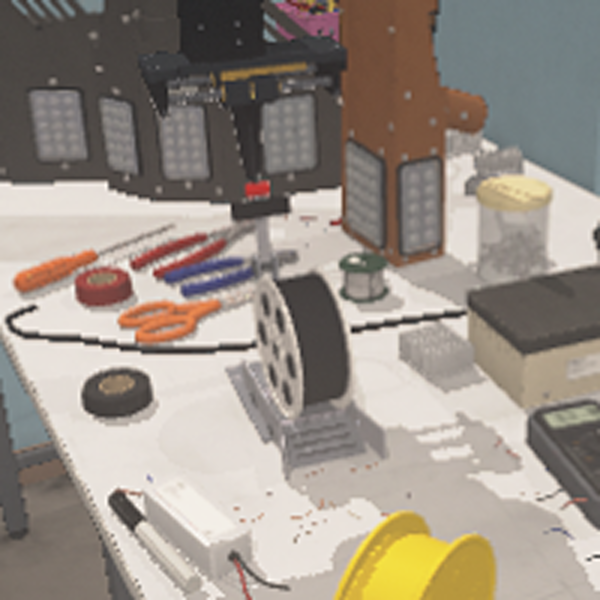

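>>> {"method": "jog_arm", "body": {
  "commands": [
    [1, [0.007, 0, -0.001], [0, 0, 0]],
    [1, [0, -0.008, 0], [0, 0, 0]],
    [1, [0, -0.01, 0], [0, 0, 0]],
    [1, [0, -0.01, 0], [0, 0, 0]]
  ]
}}

```text
t: 16.62
ee_pos: [0.5053, -0.1223, 0.173]
tool_rot: [-32.9, 89.1, -42.6]
wrist_force: [0.6, 1.6, 1.9]
gripper_width: -0.0
```

>>> {"method": "jog_arm", "body": {
  "commands": [
    [1, [-0.001, -0.01, 0], [0, 0, 0]],
    [1, [-0.001, -0.01, 0], [0, 0, 0]],
    [1, [0, -0.01, 0], [0, 0, 0]]
  ]
}}

```text
t: 17.0
ee_pos: [0.4996, -0.1542, 0.1754]
tool_rot: [-32.0, 89.1, -41.8]
wrist_force: [0.5, 0.8, -0.5]
gripper_width: 0.0003
```

```bash
python3 - <<'E'
from h import *
from rig import capture
info()
q,_=capture("scene");cv2.imwrite("pics/s16.png",cv2.resize(q[90:290,200:400,::-1],None,fx=3,fy=3,interpolation=cv2.INTER_CUBIC))
E
```

```text
t 17.0 ee [ 0.4996 -0.1542  0.1754] stand x,c 0.0807 -0.0022 F [ 0.52  0.79 -0.54] w 0.0003
```

View pics/s16.png

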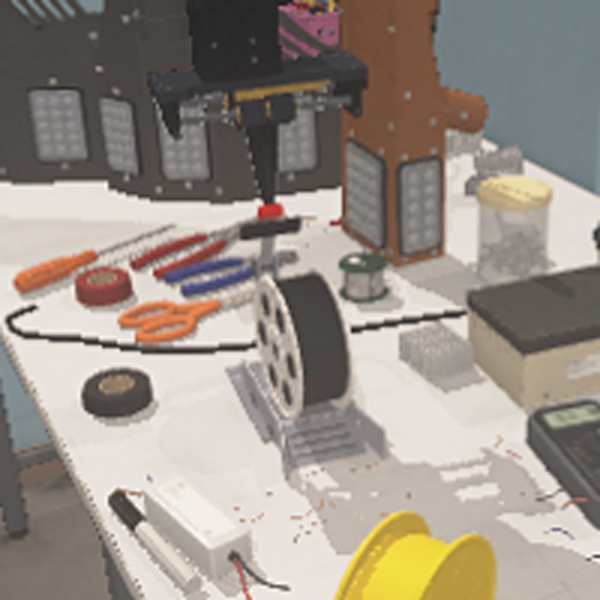

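>>> {"method": "jog_arm", "body": {
  "commands": [
    [1, [0.004, -0.009, 0], [0, 0, 0]],
    [1, [0.004, -0.009, 0], [0, 0, 0]],
    [1, [0.004, -0.008, 0], [0, 0, 0]]
  ]
}}

```text
t: 17.42
ee_pos: [0.495, -0.1827, 0.1631]
tool_rot: [-35.2, 89.1, -45.1]
wrist_force: [-0.2, 0.0, 0.4]
gripper_width: 0.0003
```

```bash
python3 - <<'E'
from h import *
from rig import capture
info()
q,_=capture("scene");cv2.imwrite("pics/s17.png",cv2.resize(q[90:290,200:400,::-1],None,fx=3,fy=3,interpolation=cv2.INTER_CUBIC))
E
```

```text
t 17.43 ee [ 0.495  -0.1827  0.1631] stand x,c 0.0519 -0.0013 F [-0.21  0.02  0.42] w 0.0003
```

View pics/s17.png

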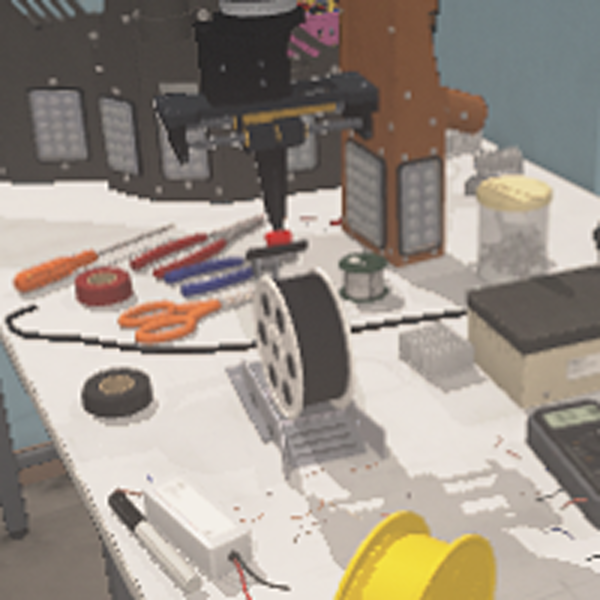

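>>> {"method": "jog_arm", "body": {
  "commands": [
    [1, [-0.015, 0, 0], [0, 0, 0]],
    [1, [-0.003, -0.018, 0], [0, 0, 0]],
    [1, [0.008, 0, 0], [0, 0, 0]],
    [1, [0.008, 0, 0], [0, 0, 0]],
    [1, [0.006, -0.001, 0], [0, 0, 0]]
  ]
}}

```text
t: 18.1
ee_pos: [0.4916, -0.2042, 0.1595]
tool_rot: [-38.6, 89.0, -48.5]
wrist_force: [-0.2, -1.1, 0.7]
gripper_width: 0.0005
```

>>> {"method": "jog_arm", "body": {
  "commands": [
    [1, [0.004, -0.001, 0], [0, 0, 0]],
    [1, [0.004, -0.001, 0], [0, 0, 0]]
  ]
}}

```text
t: 18.35
ee_pos: [0.4911, -0.2061, 0.1503]
tool_rot: [-40.5, 89.0, -50.4]
wrist_force: [0.9, 0.2, 0.3]
gripper_width: 0.0006
```

```bash
python3 - <<'E'
from h import *
from rig import capture
info()
q,_=capture("scene");cv2.imwrite("pics/s18.png",cv2.resize(q[90:290,200:400,::-1],None,fx=3,fy=3,interpolation=cv2.INTER_CUBIC))
E
```

```text
t 18.35 ee [ 0.4911 -0.2061  0.1503] stand x,c 0.0282 -0.0004 F [0.89 0.19 0.29] w 0.0006
```

View pics/s18.png

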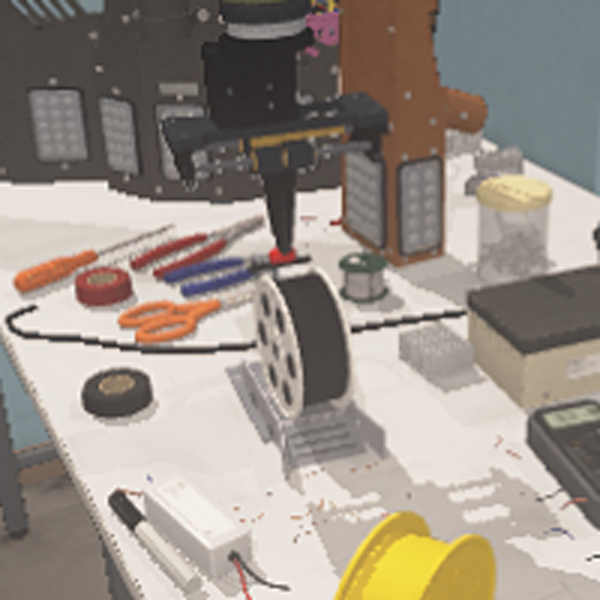

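>>> {"method": "jog_arm", "body": {
  "commands": [
    [1, [0.003, 0.001, 0], [0, 0, 0]],
    [1, [0.003, 0.001, 0], [0, 0, 0]]
  ]
}}

```text
t: 18.65
ee_pos: [0.4912, -0.2045, 0.1438]
tool_rot: [-44.7, 89.0, -54.6]
wrist_force: [-4.0, -3.0, 6.9]
gripper_width: 0.0003
```

>>> {"method": "jog_arm", "body": {
  "commands": [
    [1, [0.002, 0, 0], [0, 0, 0]],
    [1, [0.002, 0, 0], [0, 0, 0]]
  ]
}}

```text
t: 18.9
ee_pos: [0.4913, -0.2052, 0.1429]
tool_rot: [-49.8, 89.0, -59.6]
wrist_force: [-4.7, 1.6, 9.5]
gripper_width: 0.0005
```

>>> {"method": "jog_arm", "body": {
  "commands": [
    [1, [0.002, 0, 0], [0, 0, 0]],
    [1, [0.002, 0, 0], [0, 0, 0]]
  ]
}}

```text
t: 19.15
ee_pos: [0.4913, -0.2052, 0.1428]
tool_rot: [-52.5, 89.0, -62.3]
wrist_force: [-5.6, 1.3, 9.9]
gripper_width: 0.0004
```

>>> {"method": "jog_arm", "body": {
  "commands": [
    [1, [-0.001, 0, 0], [0, 0, 0]],
    [1, [-0.004, 0, 0], [0, 0, 0]],
    [1, [-0.03, 0, 0], [0, 0, 0]],
    [1, [-0.05, 0, 0], [0, 0, 0]],
    [1, [-0.03, 0, -0.05], [0, 0, 0]],
    [1, [0, 0, -0.06], [0, 0, 0]],
    [1, [0, 0, -0.06], [0, 0, 0]],
    [1, [0, 0, 0], [0, 0, 0]]
  ]
}}

```text
t: 20.15
ee_pos: [0.3189, -0.1726, 0.2598]
tool_rot: [-50.9, 88.9, -60.6]
wrist_force: [1.2, 0.5, -0.1]
gripper_width: 0.0003
```

```bash
python3 - <<'E'
from h import *
from rig import capture
st,R,p=info()
q,dd=capture("wrist");cv2.imwrite("pics/w19.png",q[:,:,::-1])
q,ds=capture("scene");cv2.imwrite("pics/s19.png",cv2.resize(q[90:290,200:400,::-1],None,fx=3,fy=3,interpolation=cv2.INTER_CUBIC))
t,dt=capture("top");cv2.imwrite("pics/t19.png",t[:,:,::-1])
C=cam("scene");P=cloud(C,ds);qq=q.astype(int)
m=(qq[...,0]>130)&(qq[...,1]<70)&(qq[...,2]<70);m[:140]=0;m[200:]=0;m[:,:270]=0;m[:,:]&=(np.arange(640)<320)[None]
Q=P[m];print("red",m.sum(),np.median(Q[:,:2]@d-NA),np.median(Q[:,:2]@n-off),np.percentile(Q[:,2],[5,50,95]))
E
```

```text
t 20.15 ee [ 0.3189 -0.1726  0.2598] stand x,c 0.0394 0.1747 F [ 1.25  0.48 -0.14] w 0.0003
red 34 0.02407226815212865 -0.0017576931141096708 [0.00934618 0.13870059 0.14407827]
```

View pics/s19.png

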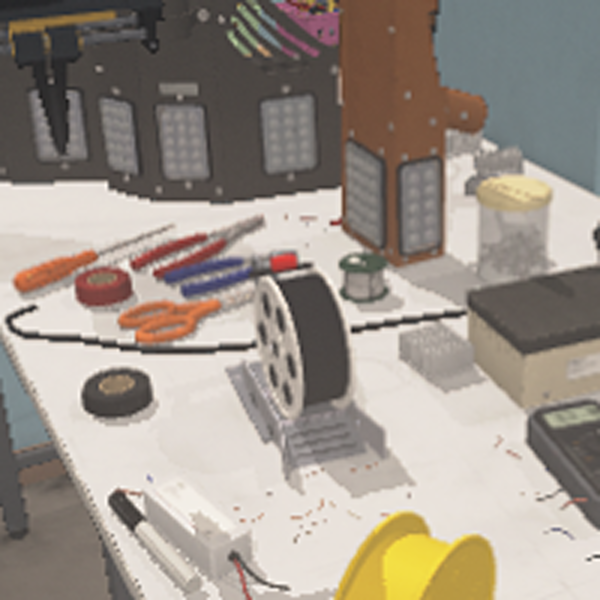

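View pics/t19.png

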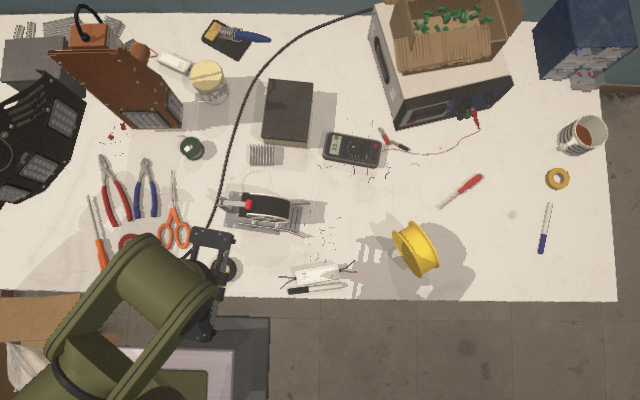

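View pics/w19.png

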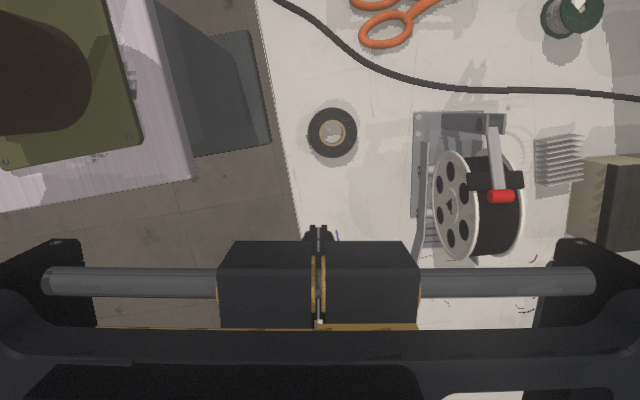

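```bash
python3 - <<'E'
from h import *
from reel import reel
reel("t20")
from rig import capture
q,dd=capture("top");P=cloud(cam("top"),dd);qq=q.astype(int)
m=(qq[...,0]>150)&(qq[...,1]<70)&(qq[...,2]<70);m[:195]=0;m[212:]=0;m[:,:240]=0;m[:,258:]=0
Q=P[m];x=np.median(Q[:,:2]@d-NA);z=np.median(Q[:,2])-.005;print(m.sum(),x,z,"angle",0.279+np.arctan2(.093-x,z-.108), "r",np.hypot(.093-x,z-.108))
a=np.load("pics/top0.npz")["p"].astype(int);df=(np.abs(a-qq).sum(-1)>120)
for nm,(u,v) in dict(mm=(350,150),hs=(260,155),drv=(315,273)).items(): print(nm,df[v-20:v+20,u-30:u+30].mean())
E
```

```text
t 20.3 ee [ 0.3213 -0.1733  0.2593] stand x,c 0.0391 0.1722 F [-0.11  0.71  0.07] w 0.0008
far 98 centre x,z [0.0006 0.0684] c at centre -0.0286 slope deg 2.36 res 0.0017
near 172 centre x,z [0.0004 0.0682] c at centre 0.0181 slope deg 2.9 res 0.0144
30 0.024729385442348262 0.13656022450049993 angle 1.4535815571477282 r 0.0740038055480825
mm 0.0
hs 0.0
drv 0.00625
```

Reel at x ≈ 0.5 mm from the nest, brake ≈ 1.45 rad, and the other objects unmoved. Handing in.

```bash
python3 -c "
from rig import finish_job
print(finish_job())"
```

```text
the job is handed in; nothing more can be done
None
```

The reel is seated between the rollers with the brake shoe down on it. I handed the job in at about 20 s; no verdict was reported.

**What I did**
- I pressed the closed fingertips on the black cover band at roughly 4–10 N and drove it forward in three strokes. Two were on the flat, with a re-plant between them. The third went up the ramp, over the lip and into the nest.
- The reel started about 2.4° off the stand's line. The far guide cheek straightened it on the way in.
- I then pushed the red bar over the post and pressed it down until it stopped at about 10 N. After that I backed the arm clear.

**Last checks**
- **Reel:** its centre is about 0.5 mm from the nest along the stand, and it looks upright. It measured about 69.5 mm high just after it dropped in. The last fit gave 68.3 mm against the nominal 69.75, which is within the 2 mm calibration. The near-flange fit was poor (14 mm residual), because other pixels got into its mask, so I relied on the far flange.
- **Brake:** the bar's position puts the arm at about 1.45 rad. Contact between shoe and reel I could judge only from the pictures and the firm stop while pressing.
- **Bystanders:** the multimeter, heat sink and LED driver show no change in the top view. The black tape was behind the arm in that view. It looks in place in the scene and wrist pictures, but I did not measure it.
- **Forces:** they were read only at the end of each move call, up to about 11 N in total on the reel. Peaks between readings were not seen. There was about 2–4 N of sideways drag during the strokes. I could not measure force on the flanges separately.

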